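# Run the cassette under the wax spout with the edge thumbwheel

### The job

Two identical filling stations stand on the bench; one carries a rectangular tissue cassette on its little tray, the other a round dish. On the station with the cassette, roll the edge thumbwheel with a fingertip until the cassette stands centred under that station's spout, to within about a centimetre. Move the tray only by its wheel, without touching the tray or the cassette, and leave the other station's tray where it is.

Things in the scene. Friction and masses are not known exactly. Their poses are not given: they have to be found in the camera images.
- cassette_wheel_top (a point): Fixed point at the top of the black rubber thumbwheel to roll: 60 mm across, 16 mm wide, axle level along y, 7 mm proud of two cheeks (unpinchable), 13 mm of the housing. x: along the track, away from the robot within 20 deg; z up. Press the top lightly (about 4 N) and draw the fingertip along x: the tray goes the same way, 1.5 mm per mm of rim. Turns freely; stays where left.
- cassette_carrier: Aluminium tray 56 x 46 mm sliding along the track, with a ribbed white rectangular cassette (40 x 28 x 8 mm) fixed centrally on it. Origin: centre of the tray's underside, 56 mm above the bench, straight below the cassette's centre (cassette top 13 mm above it). Axes as the wheel's. It starts 30 to 78 mm short of the spout, on the robot's side.
- cassette_spout_tip (a point): Lower tip of the brass nozzle of that station's spout, 88 mm above the bench, over the track's middle line. Fixed: a thin steel pipe bent from a 124 mm tall post on the left (+y) flank of the white housing (270 x 104 mm, top 52 mm above the bench). 130 to 150 mm beyond the wheel's top point.
- dish_carrier: The same kind of tray on the other, identical station, with a round white dish 36 mm across instead of the cassette. Origin: centre of the tray's underside, 56 mm above the bench. Leave it, and that station's wheel, alone.

How it is judged:
By the outcome, as a careful person would: the job done as asked, in the order asked, and still so for the second after the job is handed in, with the robot touching nothing.
It also fails if it takes over 35 s, if anything falls off the work surface, if the arm or the gripper's body presses on something with over 40 N, if the wrist force passes 120 N, or if a joint passes its speed limit or range.

### The arm

A 6-joint arm with a two-finger parallel gripper is mounted at the origin on the work surface. World frame = base frame: x ahead of the robot, y to its left, z up, the work surface at z = 0. Lengths are in m, angles in rad, forces in N, time in s.
With the tool pointing down it reaches from about 0.425 to 0.95 m from the base axis. Payload 3.5 kg.
Tool frame: the origin (TCP) lies midway between the tips of the shut fingers; the grasp point (between the pads) lies 19 mm behind it (ctrl.pinch_z is the distance from the TCP to the grasp point, in m); z points along the fingers, y is the line along which they close (so a half turn about z gives the same grasp; the last joint's range is limited). The gripper opens to 85 mm and grips with 20 to 120 N. Pads are 22 mm wide; open, the fingers measure 114 mm over their backs; the gripper's body (76 mm by 85 mm) begins 54 mm behind the grasp point. The pads swing forward as they close: fully open they stand 13 mm farther back than shut.
Start: joints at [-1.49, 0.286, 1.577, -0, 1.279, -0.15], TCP at [0.154, -0.657, 0.231] pointing down, gripper open.
Joint ranges: [-2.77, 2.77], [-0.9, 2.22], [0.21, 2.48], [-1.53, 4.67], [0.24, 2.81], [-2.84, 2.84]. Speed limits (rad/s): [2.79, 2.79, 3.14, 3.14, 3.14, 3.14].

### API

Orientations are given as a unit quaternion [x, y, z, w].
In Python, from plant import get_state, viewer, sign_off, ctrl gives the robot as it stands. The module is installed in compiled form; this text tells all that it offers.
- The arm moves only by the shell command python3 -m handwheel 'ROWS' [FORCE]. ROWS is JSON, a list that holds one entry, the list of rows, each a list of 5 numbers: the finger opening in m, from 0 to 0.0854, then the shift along the tool's x, y, z in m, then the turn about the tool's z in degrees. In form: [[[claw, x, y, z, spin], ...]]. A call has 1 to 12 rows; each row shifts and turns the commanded pose from where the row before left it, along the tool's axes as they then stand; what a row does not reach is not made up. A row lasts 1/12 s, in which the tool goes at most 41.7 mm and 7.16 degrees, less where a joint would pass 70% of its speed; a pose out of reach is approached as far as the arm can. A call is refused whole if a number of a shift passes 0.0417 or a number of a turn 7.16, either way. A call with a gripper value outside its range is refused whole. The fingers move at their own pace and stop on an object; FORCE is the grip in N (left out, the last holds). Time passes only in rows, so rows that do not move let the fingers close. It gives the time, the measured TCP pose, the force, the opening and the grip force at its end, in the units of the state.
- get_state(): the state, without advancing time (a new reading comes with each control period).
- viewer.read_camera(name): name is "scene" or "top" or "wrist"; returns the picture (400x640x3 uint8, blue, green, red); there is no depth.
- viewer.camera_params(name): a dict with "fov_y" (degrees; the focal length in pixels is half the picture's height over the tangent of half this angle, whatever the lens; pixels are square), "cx", "cy" (the principal point, pixels), "xyz" and "attitude" of the camera in the world; the wrist camera has in their place "hand_eye" (4x4, takes a point from camera to tool coordinates, whose origin is the TCP and whose axes are the flange's). Camera axes: x right, y up, looking along -z (the intrinsics and any distortion apply to the point x, -y, -z); pixel columns grow to the right and rows downward; lengths in m; the calibration is good to about 2 mm. A picture is of the moment at which its call begins: read the wrist's pose just before it. camera_params takes no time and is no camera call.
- sign_off(): hands the job in; it is judged then, once.
Trained networks look in the newest picture that a camera, given by its name, has taken for a name from the list of things; names that differ only in an ending like _2 or _b are one class to them, and where a whole thing is asked for, a point or a joint stands for the part that bears it (a point fixed in the world has none). Each returns a list of dicts, best first, with "confidence" (0 to 1); they miss things now and then, are a little off and sometimes report something else, mostly with a low value. They report only what shows in the picture. A call takes as long as a camera call.
- viewer.look_for(camera, name): "extent" ([left, top, width, height] as shares, 0 to 1, of the picture: columns of its width, rows of its height, round what is visible of it).
- viewer.outline_of(camera, name): "mask" (400x640 bool, what is visible of it) and "extent" ([left, top, width, height] as shares, 0 to 1, of the picture: columns of its width, rows of its height, round what is visible of it).
- viewer.pinpoint(camera, name): "xy" ([column, row] as shares, 0 to 1, of the picture: columns of its width, rows of its height: a listed point, or the origin of a listed thing).
The state is a dict: "time": time; "qpos": joint angles; "dq": joint speeds; "joint_efforts": joint torques, N m; "eef_pos": TCP position; "tcp_rot": TCP orientation; "contact_force": force on the tool from outside, world axes, zero at the start; "wrist_torque": the same for the moment, N m; "opening": opening from 0.0 (shut) to 1.0 (fully open); "finger_force": force on a finger pad.
Only numpy, scipy, OpenCV 4.12 (cv2) and the standard library are available. Lean on these libraries where they do the work, as an engineer would, in place of code of your own. Each camera call takes 0.05 s, during which the arm holds its last target. There are 200 camera calls.

## Working session

There is one attempt and no reset: what is moved stays moved. The work goes in short steps, Python scripts to look and compute and a shell command to move; the robot and the scene stay as the last step left them, time stands still between calls to the robot, and variables do not carry over. Pictures are saved under pics/ and viewed, at most 10 in all, crops included, and the job is handed in when it is done.

```bash
mkdir -p pics; cat > h.py <<'E'
import numpy as np, cv2
from scipy.spatial.transform import Rotation as R
from plant import get_state, viewer, sign_off, ctrl
def cam(name):
    p=viewer.camera_params(name); s=get_state()
    if 'hand_eye' in p:
        T=np.eye(4); T[:3,:3]=R.from_quat(s['tcp_rot']).as_matrix(); T[:3,3]=s['eef_pos']
        M=T@np.array(p['hand_eye']); return p,M[:3,:3],M[:3,3]
    a=np.array(p['attitude'],float)
    Rm=a if a.shape==(3,3) else R.from_quat(a).as_matrix()
    return p,Rm,np.array(p['xyz'])
def onz(name,xy,z):
    """share coords -> world point at height z"""
    p,Rm,o=cam(name); f=200/np.tan(np.radians(p['fov_y'])/2)
    u,v=xy[0]*640,xy[1]*400
    d=Rm@np.array([(u-p['cx'])/f,-(v-p['cy'])/f,-1]); return o+d*(z-o[2])/d[2]
E
python3 - <<'E'
from h import *
for c in('top','scene'):
    print(viewer.camera_params(c))
    im=viewer.read_camera(c); cv2.imwrite(f'pics/{c}0.png',im)
    for n,z in(('cassette_wheel_top',None),('cassette_carrier',.056),('cassette_spout_tip',.088),('dish_carrier',.056)):
        if z is None: z=.065
        for r in viewer.pinpoint(c,n)[:2]: print(c,n,np.round(r['confidence'],2),np.round(np.array(r['xy'])*[640,400],1),onz(c,r['xy'],z).round(4))
print(viewer.camera_params('wrist')); print(get_state())
E
```

```text
{'fov_y': 53.141784972108084, 'cx': 317.7258925310614, 'cy': 204.92121271353903, 'xyz': array([ 0.47413236, -0.00628152,  0.76033856]), 'attitude': array([ 0.03467743, -0.05885978, -0.70253665,  0.70836097])}
top cassette_wheel_top 0.74 [219.8 232.3] [0.5175 0.1389 0.065 ]
top cassette_wheel_top 0.43 [213.8 181.6] [0.6062 0.1526 0.065 ]
top cassette_carrier 0.51 [399.  205.6] [ 0.5684 -0.1757  0.056 ]
top cassette_spout_tip 0.84 [211.4 154.5] [0.6489 0.1534 0.088 ]
top dish_carrier 0.67 [399.6 204.5] [ 0.5704 -0.1769  0.056 ]
{'fov_y': 44.413557122615686, 'cx': 323.2416367241988, 'cy': 200.81093793401894, 'xyz': array([0.85855975, 0.49430499, 0.54297543]), 'attitude': array([0.11739338, 0.44253515, 0.85535729, 0.24237439])}
scene cassette_wheel_top 0.69 [402.3 281.4] [0.5237 0.1371 0.065 ]
scene cassette_carrier 0.71 [355.  322.7] [0.6142 0.1562 0.056 ]
scene cassette_spout_tip 0.85 [329.5 321.1] [0.6547 0.1604 0.088 ]
scene dish_carrier 0.58 [270.5 190.2] [ 0.5724 -0.1703  0.056 ]
{'fov_y': 66.35864650449784, 'cx': 320.17489754679485, 'cy': 198.2510429507164, 'hand_eye': array([[-2.
[... 333 characters left out ...]
time': 0.5, 'qpos': array([-1.48998943e+00,  2.86315437e-01,  1.57675749e+00, -5.03023669e-06,
        1.27863962e+00, -1.50016268e-01]), 'dq': array([ 0.0004165 ,  0.00085696, -0.00202157,  0.00029425, -0.00090262,
       -0.00031396]), 'joint_efforts': array([-3.42110434e-04, -4.05462170e+01, -2.92555261e+01, -1.60761165e-04,
        1.16194897e-03, -5.90435135e-06]), 'eef_pos': array([ 0.15443874, -0.65704481,  0.23128339]), 'tcp_rot': array([ 9.93347387e-01,  1.15156263e-01, -3.32973619e-07, -5.99958262e-05]), 'contact_force': array([-0.93871356,  1.01511139,  0.74968523]), 'wrist_torque': array([-0.02200517,  0.03813606, -0.00423966]), 'finger_force': 0.0, 'opening': 0.9968241900707099}
```

View pics/top0.png

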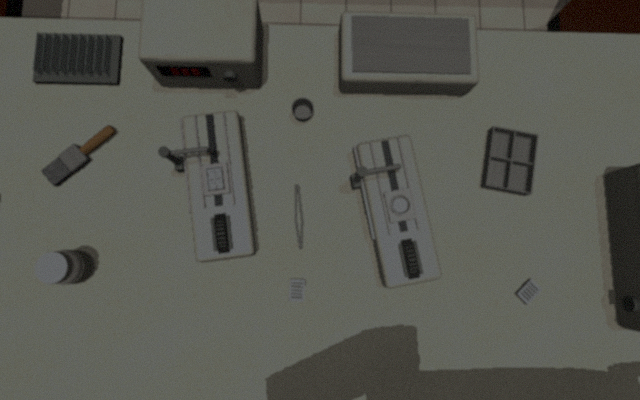

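View pics/scene0.png

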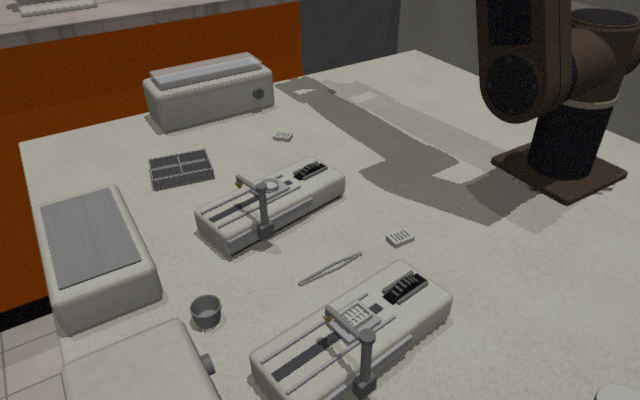

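The cassette station is the left one in the top view: cassette at about (215,179), wheel (221,233), nozzle (212,154). The dish station is on the right, with its dish at (400,204). Points agree with the heights and distances given, so I'll move over it with the fingers shut.

```bash
python3 -m handwheel '[[[0,0.0315,-0.0237,0,5],[0,0.0315,-0.0237,0,0],[0,0.0315,-0.0237,0,0],[0,0.0315,-0.0237,0,0],[0,0.0315,-0.0237,0,0],[0,0.0315,-0.0237,0,0],[0,0.0315,-0.0237,0,0],[0,0.0315,-0.0237,0,0],[0,0.0315,-0.0237,0,0],[0,0.0315,-0.0237,0,0],[0,0.0315,-0.0237,0,0]]]' 60
python3 -m handwheel '[[[0,0.0116,-0.0393,0,0],[0,0.0116,-0.0393,0,0],[0,0.0116,-0.0393,0,0],[0,0.0116,-0.0393,0,0],[0,0.0116,-0.0393,0,0],[0,0.0116,-0.0393,0,0],[0,0.0116,-0.0393,0,0],[0,0.0116,-0.0393,0,0],[0,0.0116,-0.0393,0,0],[0,0.0116,-0.0393,0,0],[0,0.0116,-0.0393,0,0],[0,0.0116,-0.0393,0,0]]]'
python3 -m handwheel '[[[0,0,0,0,0],[0,0,0,0,0],[0,0,0,0,0]]]'
cat > look.py <<'E'
from h import *
import sys
s=get_state(); T=R.from_quat(s['tcp_rot']).as_matrix()
print('tcp',s['eef_pos'],'yaw',np.degrees(np.arctan2(T[1,0],T[0,0])),s['time'],s['contact_force'])
for c in sys.argv[2:]:
    cv2.imwrite(f'pics/{c}{sys.argv[1]}.png',viewer.read_camera(c))
    for n,z in(('cassette_wheel_top',.065),('cassette_carrier',.056),('cassette_spout_tip',.088)):
        for r in viewer.pinpoint(c,n)[:2]: print(c,n,np.round(r['confidence'],2),np.round(np.array(r['xy'])*[640,400],1),onz(c,r['xy'],z).round(4))
E
python3 look.py 1 wrist
```

```text
time: 1.42
eef_pos: [0.4587, -0.3456, 0.2317]
tcp_rot: [0.997, 0.072, 0.0, 0.0]
contact_force: [0.7, 0.0, 0.3]
opening: 0.001
finger_force: 0.0
time: 2.42
eef_pos: [0.5278, 0.1416, 0.2318]
tcp_rot: [0.997, 0.072, 0.001, 0.0]
contact_force: [0.7, -0.3, 1.0]
opening: 0.004
finger_force: 0.0
time: 2.67
eef_pos: [0.5277, 0.1395, 0.2313]
tcp_rot: [0.997, 0.072, -0.0, 0.0]
contact_force: [-0.8, 0.0, -1.0]
opening: 0.001
finger_force: 0.0
tcp [0.52774563 0.13950664 0.2313127 ] yaw 8.274529286325109 2.6667 [-0.76489985  0.02352462 -1.03201474]
wrist cassette_wheel_top 0.82 [321.  185.5] [0.5243 0.1367 0.065 ]
wrist cassette_carrier 0.74 [315.7  92.8] [0.6144 0.1547 0.056 ]
wrist cassette_spout_tip 0.82 [320.9  35.8] [0.6588 0.1559 0.088 ]
```

View pics/wrist1.png

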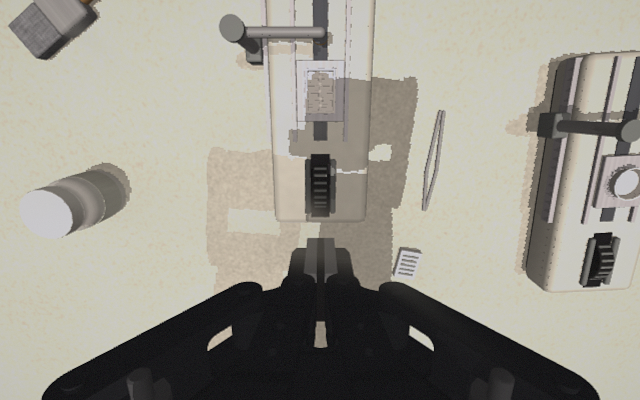

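The wrist view shows the station upright in the picture: wheel (320,186), cassette (320,93), nozzle (321,37). The gap is about 42.5 mm, so about 28 mm of rim. I'll go down just short of the wheel's top.

```bash
python3 -m handwheel '[[[0,-0.012,0.002,0.031,0],[0,0,0,0.031,0],[0,0,0,0.031,0],[0,0,0,0.031,0],[0,0,0,0.025,0],[0,0,0,0,0],[0,0,0,0,0]]]'
python3 -m handwheel '[[[0,0,0,0.002,0],[0,0,0,0.002,0],[0,0,0,0.001,0],[0,0,0,0.001,0],[0,0,0,0,0]]]'; python3 look.py 2 scene
```

```text
time: 3.45
eef_pos: [0.5153, 0.1348, 0.0813]
tcp_rot: [0.997, 0.071, -0.002, 0.0]
contact_force: [0.3, -0.3, 1.0]
opening: 0.004
finger_force: 0.0
time: 3.87
eef_pos: [0.5167, 0.1359, 0.0771]
tcp_rot: [0.997, 0.072, 0.001, 0.0]
contact_force: [-0.1, -0.1, 0.4]
opening: 0.002
finger_force: 0.0
tcp [0.51671587 0.13585012 0.07710953] yaw 8.229244100718914 3.8667 [-0.09646764 -0.07809565  0.43698288]
scene cassette_wheel_top 0.96 [403.3 279.2] [0.5199 0.1345 0.065 ]
scene cassette_spout_tip 0.69 [327.4 324.3] [0.6593 0.1632 0.088 ]
```

```bash
python3 -m handwheel '[[[0,0,0,0.001,0],[0,0,0,0.001,0],[0,0,0,0,0]]]'
```

```text
time: 4.32
eef_pos: [0.516, 0.1358, 0.074]
tcp_rot: [0.997, 0.072, -0.0, 0.0]
contact_force: [-0.5, 0.6, 0.2]
opening: -0.002
finger_force: 0.0
```

```bash
python3 -m handwheel '[[[0,0,0,0.002,0],[0,0,0,0.002,0],[0,0,0,0.002,0],[0,0,0,0.001,0],[0,0,0,0,0],[0,0,0,0,0]]]'; python3 -m handwheel '[[[0,0,0,0.001,0],[0,0,0,0,0],[0,0,0,0,0]]]'
```

```text
time: 4.82
eef_pos: [0.5162, 0.1358, 0.0672]
tcp_rot: [0.997, 0.072, -0.0, 0.0]
contact_force: [-0.3, 0.1, 1.1]
opening: 0.004
finger_force: 0.0
time: 5.07
eef_pos: [0.5163, 0.1358, 0.0663]
tcp_rot: [0.997, 0.072, -0.0, -0.0]
contact_force: [0.0, 0.5, -0.6]
opening: -0.0
finger_force: 0.0
```

```bash
python3 -m handwheel '[[[0,0,0,0.001,0],[0,0,0,0,0],[0,0,0,0,0]]]';  python3 -m handwheel '[[[0,0,0,0.001,0],[0,0,0,0,0],[0,0,0,0,0]]]'
```

```text
time: 5.32
eef_pos: [0.5162, 0.1358, 0.0653]
tcp_rot: [0.997, 0.072, -0.0, -0.0]
contact_force: [0.7, 0.4, -0.4]
opening: 0.0
finger_force: 0.0
time: 5.57
eef_pos: [0.5169, 0.1359, 0.065]
tcp_rot: [0.997, 0.072, 0.001, -0.0]
contact_force: [0.7, -0.1, 3.3]
opening: 0.002
finger_force: 1.7
```

Contact at z = 0.065, about 3 N. First stroke.

```bash
python3 -m handwheel '[[[0,0.002,0,0,0],[0,0.002,0,0,0],[0,0.002,0,0,0],[0,0.002,0,0,0],[0,0,0,0,0]]]';  python3 look.py 3 wrist scene
```

```text
time: 5.98
eef_pos: [0.5252, 0.1371, 0.0649]
tcp_rot: [0.997, 0.072, 0.001, -0.0]
contact_force: [0.1, 0.0, 5.2]
opening: 0.002
finger_force: 2.6
tcp [0.52524661 0.13707244 0.0649489 ] yaw 8.214327664785408 5.9833 [0.12893806 0.03580737 5.21907313]
wrist cassette_carrier 0.86 [313.7  35. ] [0.629  0.1549 0.056 ]
scene cassette_wheel_top 0.83 [401.3 278.7] [0.5216 0.1323 0.065 ]
scene cassette_carrier 0.73 [343.8 329.4] [0.6321 0.1577 0.056 ]
scene cassette_spout_tip 0.74 [330.7 321.7] [0.6539 0.162  0.088 ]
```

The tray follows. I'll continue this stroke, then lift and check.

```bash
python3 -m handwheel '[[[0,0.002,0,0,0],[0,0.002,0,0,0],[0,0.002,0,0,0],[0,0.002,0,0,0],[0,0,0,0,0],[0,0,0,0,0]]]';  python3 -m handwheel '[[[0,0,0,-0.006,0],[0,-0.01,0,-0.02,0],[0,-0.008,0,-0.02,0],[0,0,0,-0.04,0],[0,0,0,-0.04,0],[0,0,0,-0.03,0],[0,0,0,0,0],[0,0,0,0,0],[0,0,0,0,0]]]'; python3 look.py 4 wrist scene
```

```text
time: 6.88
eef_pos: [0.5325, 0.1381, 0.0644]
tcp_rot: [0.997, 0.072, 0.0, -0.0]
contact_force: [0.7, 0.5, 3.1]
opening: 0.002
finger_force: 1.7
time: 7.63
eef_pos: [0.5131, 0.1354, 0.2189]
tcp_rot: [0.997, 0.072, -0.001, 0.0]
contact_force: [-0.2, 0.7, -0.1]
opening: 0.001
finger_force: 0.0
tcp [0.5131261  0.1353883  0.21886227] yaw 8.225984351716503 7.6333 [-0.24403955  0.7133214  -0.14677541]
wrist cassette_wheel_top 0.68 [318.2 174.9] [0.5221 0.1385 0.065 ]
wrist cassette_carrier 0.95 [314.9  47.7] [0.6361 0.1578 0.056 ]
wrist cassette_spout_tip 0.82 [314.3  12.7] [0.656  0.1605 0.088 ]
wrist cassette_spout_tip 0.15 [317.1 173.8] [0.5284 0.1403 0.088 ]
scene cassette_wheel_top 0.97 [405.1 281.5] [0.5206 0.1393 0.065 ]
scene cassette_carrier 0.62 [339.  334.8] [0.6417 0.1616 0.056 ]
scene cassette_spout_tip 0.93 [330.3 320.5] [0.6533 0.1602 0.088 ]
```

About 17 mm remain, so about 11.5 mm of rim. Second stroke.

```bash
python3 -m handwheel '[[[0,0.003,0,0.04,0],[0,0,0,0.04,0],[0,0,0,0.04,0],[0,0,0,0.02,0],[0,0,0,0.008,0],[0,0,0,0,0],[0,0,0,0.003,0],[0,0,0,0.003,0],[0,0,0,0,0],[0,0,0,0,0]]]';  python3 -m handwheel '[[[0,0,0,0.001,0],[0,0,0,0,0],[0,0,0,0,0]]]'
```

```text
time: 8.87
eef_pos: [0.5183, 0.136, 0.0678]
tcp_rot: [0.997, 0.072, 0.001, -0.0]
contact_force: [0.2, 0.2, 0.4]
opening: -0.002
finger_force: 0.0
time: 9.12
eef_pos: [0.5174, 0.136, 0.0657]
tcp_rot: [0.997, 0.072, 0.0, -0.0]
contact_force: [-0.6, -1.2, -0.3]
opening: 0.002
finger_force: 0.0
```

```bash
python3 -m handwheel '[[[0,0,0,0.001,0],[0,0,0,0.0005,0],[0,0,0,0,0],[0,0,0,0,0]]]'
```

```text
time: 9.45
eef_pos: [0.5182, 0.136, 0.065]
tcp_rot: [0.997, 0.072, 0.001, -0.0]
contact_force: [-0.5, 0.2, 5.8]
opening: 0.003
finger_force: 2.8
```

```bash
python3 -m handwheel '[[[0,0.002,0,0,0],[0,0.002,0,0,0],[0,0.002,0,0,0],[0,0.002,0,0,0],[0,0.002,0,0,0],[0,0.0015,0,0,0],[0,0,0,0,0],[0,0,0,0,0]]]';  python3 -m handwheel '[[[0,0,0,-0.006,0],[0,0,0,-0.02,0],[0,0,0,-0.03,0],[0,0,0,-0.04,0],[0,0,0,-0.04,0],[0,0,0,-0.03,0],[0,0,0,0,0],[0,0,0,0,0],[0,0,0,0,0]]]'; python3 look.py 5 wrist scene; python3 - <<'E'
import cv2,numpy as np
a=cv2.imread('pics/wrist5.png')[0:150,220:420];b=cv2.imread('pics/scene5.png')[250:400,240:440]
cv2.imwrite('pics/c5.png',cv2.resize(np.hstack([a,b]),None,fx=2,fy=2,interpolation=cv2.INTER_CUBIC))
E
```

```text
time: 10.12
eef_pos: [0.5297, 0.1377, 0.0647]
tcp_rot: [0.997, 0.072, 0.001, -0.0]
contact_force: [0.7, 1.0, 4.5]
opening: -0.001
finger_force: 2.6
time: 10.87
eef_pos: [0.5276, 0.1375, 0.2284]
tcp_rot: [0.997, 0.072, -0.001, 0.0]
contact_force: [0.1, -0.9, 0.2]
opening: 0.001
finger_force: 0.0
tcp [0.52760768 0.13748713 0.22841624] yaw 8.223016708120594 10.8667 [ 0.12658996 -0.86630959  0.24400465]
wrist cassette_wheel_top 0.83 [315.2 186.3] [0.5221 0.1417 0.065 ]
wrist cassette_carrier 0.8 [315.8  45.1] [0.6543 0.1597 0.056 ]
wrist cassette_spout_tip 0.56 [321.1  37.7] [0.6554 0.155  0.088 ]
scene cassette_wheel_top 0.98 [405.4 278.2] [0.5163 0.1345 0.065 ]
scene cassette_carrier 0.85 [328.2 339.3] [0.6567 0.1604 0.056 ]
scene cassette_spout_tip 0.92 [330.9 319.4] [0.6519 0.1591 0.088 ]
```

View pics/c5.png

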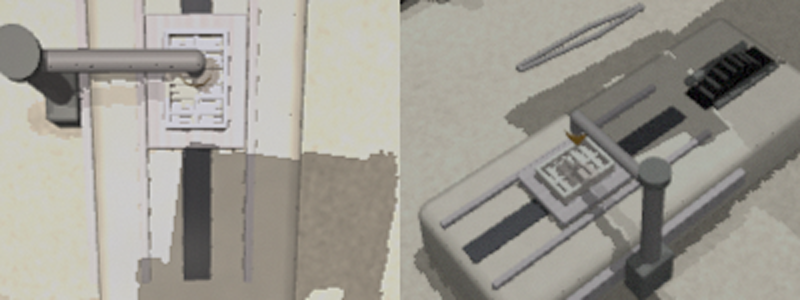

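```bash
python3 - <<'E'
from h import *
for c,n,p,z in(('wrist','cass',(319,40.3),.069),('wrist','tray',(317.5,40.8),.061),('wrist','tip',(322.5,37.5),.088),('scene','cass',(327.5,334.5),.069),('scene','tip',(328,321),.088)):
    print(c,n,onz(c,(p[0]/640,p[1]/400),z).round(4))
viewer.read_camera('top')
for n,z in(('cassette_carrier',.056),('cassette_spout_tip',.088),('dish_carrier',.056)):
    for r in viewer.pinpoint('top',n)[:2]: print(n,round(r['confidence'],2),onz('top',r['xy'],z).round(4))
E
```

```text
wrist cass [0.6584 0.1571 0.069 ]
wrist tray [0.6593 0.1587 0.061 ]
wrist tip [0.6574 0.154  0.088 ]
scene cass [0.6591 0.1628 0.069 ]
scene tip [0.6561 0.1593 0.088 ]
cassette_carrier 0.59 [0.6532 0.1596 0.056 ]
cassette_spout_tip 0.55 [0.6526 0.1572 0.088 ]
dish_carrier 0.78 [ 0.5671 -0.1736  0.056 ]
```

All views put the cassette within about 1–3 mm of the spout (one network pair said 5 mm). The dish tray is unmoved and the arm is clear, so I'm handing in.

```bash
python3 -c "from plant import sign_off; print(sign_off())"
```

```text
the job is handed in; nothing more can be done
None
```

The cassette now stands within about 5 mm of centre under its spout (most readings 1–3 mm), moved only by its thumbwheel; the dish station was left alone, and the job was handed in at about 11 s with the arm clear.

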